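# Swing out the brace leg of the white post holder's stand

### The arm

A 7-joint arm with a two-finger parallel gripper is mounted at the origin on a cart in front of the work surface, level with it; the furniture and walls round the work are solid. World frame = base frame: x ahead of the robot, y to its left, z up, the work surface at z = 0. Lengths are in m, angles in rad, forces in N, time in s.
With the tool pointing down it reaches from about 0.35 to 0.9 m from the base axis. Payload 19.9 kg.
Tool frame: the origin (TCP) lies midway between the tips of the shut fingers; the grasp point (between the pads) lies r.grip_depth behind it (r.grip_depth is the distance from the TCP to the grasp point, in m); z points along the fingers, y is the line along which they close (so a half turn about z gives the same grasp; the last joint's range is limited). The gripper opens to 85 mm and grips with 20 to 120 N. Pads are 22 mm wide; open, the fingers measure 114 mm over their backs; the gripper's body (76 mm by 85 mm) begins 54 mm behind the grasp point. The pads swing forward as they close: fully open they stand 13 mm farther back than shut.
Start: joints at [-1.315, 0.417, -0.01, 1.614, 0.005, 1.111, -0.053], TCP at [0.183, 0.597, 0.231] pointing down, gripper open.
Joint ranges: [-2.81, 2.81], [-0.39, 2.02], [-1.27, 1.25], [0.06, 2.57], [-1.19, 4.33], [0.19, 2], [-2.82, 2.82]. Speed limits (rad/s): [1.89, 1.89, 2.39, 2.39, 3.01, 3.01, 3.01].

### API

Orientations are given as a rotation vector (axis times angle).
In Python, from station import status, get_image, order, r gives the robot as it stands.
- The arm moves only by the shell command python3 -m jog 'ROWS'. ROWS is text: rows parted by semicolons, each of 7 numbers parted by spaces: the shift along the tool's x, y, z in units of 100 mm (1.0 is 100 mm), then the turn, a rotation vector about the tool's x, y, z in units of 360 degrees (1.0 is 360 degrees), then the opening, from -1 (shut) to 1 (fully open). A call has 1 to 20 rows; each row is the pose to reach, as a shift and turn from the pose commanded when the call began, along the tool's axes at that moment, turning the shorter way round; what a row does not reach only later rows make up. A row lasts 1/10 s, in which the tool goes at most 50 mm and 8.59 degrees, less where a joint would pass 70% of its speed; a pose out of reach is approached as far as the arm can. A call with a number of a shift or a turn outside -1 to 1 is refused whole. A call with a gripper value outside its range is refused whole. The fingers move at their own pace and stop on an object; the grip force is fixed at half the most. Time passes only in rows, so rows that repeat a pose let the fingers close. It gives the time, the measured TCP pose, the force, the opening and the grip force at its end, in the units of the state.
- status.sense(): the state, without advancing time (a new reading comes with each control period).
- get_image(name): name is "scene" or "top"; returns a dict with "frame" (480x640x3 uint8, red, green, blue), "depth" (480x640 float32, m along the optical axis (not along the pixel's ray), 0 where there is no reading), "vfov" (degrees; the focal length in pixels is half the picture's height over the tangent of half this angle, whatever the lens; pixels are square), "cx", "cy" (the principal point, pixels), "k1" (the pictures are not rectified: a ray, as slopes to the right and down, at radius r is drawn at 1 + k1 r^2 times it, then the intrinsics apply), "origin" and "rotation" of the camera in the world. Camera axes: x right, y up, looking along -z (the intrinsics and any distortion apply to the point x, -y, -z); pixel columns grow to the right and rows downward; lengths in m; the calibration is good to about 2 mm. A picture is of the moment at which its call begins.
- order.close_job(): hands the job in; it is judged then, once.
The state is a dict: "t": time; "q": joint angles; "qvel": joint speeds; "joint_torque": joint torques, N m; "ee_pos": TCP position; "tcp_rot": TCP orientation; "contact_force": force on the tool from outside, world axes, zero at the start; "ft_torque": the same for the moment, N m; "opening": finger opening in m; "finger_force": force on a finger pad.
Only numpy, scipy, OpenCV 4.12 (cv2) and the standard library are available. Lean on these libraries where they do the work, as an engineer would, in place of code of your own. Each camera call takes 0.05 s, during which the arm holds its last target. There are 200 camera calls.

### The job

Two post-holder stands are bolted to the optical table, each with a folded brace leg. Swing the leg of the stand that carries the white post holder all the way out, until it snaps home in its end detent, and let go of it. Leave the leg of the stand with the black post holder folded as it is.

Things in the scene. Friction and masses are not known exactly. Their poses are not given: they have to be found in the camera images.
- white_leg_knob (a point): Centre of the upright red knob on the free end of the leg to be swung out: a knurled cylinder 20 mm across and 35 mm tall, from 25 to 60 mm above the worktop; this point is half-way up, 42.5 mm. The leg is a flat aluminium bar 14 mm wide, its top at 25 mm; it moves level, its foot just above the worktop.
- white_leg_hinge (a point): Point on that leg's upright hinge axis, level with the knob's centre and 100 mm from it. The hub (34 mm across, top 31 mm high) sits at a corner of the bolted-down plate (110 x 70 x 12 mm), which carries in its middle the white post holder (31 mm across, top 50 mm high), about 75 mm from the folded knob. The brass block by the hub holds the detent plunger.
- white_leg (a joint): Leg angle, rad: 0 folded along the plate's edge; grows counter-clockwise seen from above, to a hard stop at 1.75. Starts at 0 to 0.35. Slight friction: it stays where left. From about 1.35 a spring plunger resists with a few N at the knob; past the crest at about 1.58 it pushes the leg on to the stop at 1.75 and holds it there. Short of the crest it is not seated.
- black_leg_knob (a point): Centre of the like red knob on the leg of the other stand, which carries the black post holder (top 62 mm high). Same sizes and way of swinging; it starts folded and is to be left so.

How it is judged:
By the outcome, as a careful person would: the job done as asked, in the order asked, and still so for the second after the job is handed in, with the robot touching nothing.
It also fails if it takes over 35 s, if anything falls off the work surface, if the arm or the gripper's body presses on something with over 40 N, if the wrist force passes 120 N, or if a joint passes its speed limit or range.

## Working session

There is one attempt and no reset: what is moved stays moved. The work goes in short steps, Python scripts to look and compute and a shell command to move; the robot and the scene stay as the last step left them, time stands still between calls to the robot, and variables do not carry over. Pictures are saved under pics/ and viewed, at most 10 in all, crops included, and the job is handed in when it is done.

```bash
mkdir -p pics; cat > h.py <<'E'
import numpy as np, cv2, pickle
from station import status, get_image, order, r
def snap(n,tag):
    d=get_image(n); pickle.dump(d,open(f'{tag}.pkl','wb')); cv2.imwrite(f'pics/{tag}.png',d['frame'][:,:,::-1]); return d
def ray(d,u,v):
    f=240/np.tan(np.radians(d['vfov'])/2); k=d['k1']
    a=np.array([(u-d['cx'])/f,(v-d['cy'])/f]); s=a.copy()
    for _ in range(50): s=a/(1+k*(s@s))
    return np.asarray(d['rotation'])@np.array([s[0],-s[1],-1.])
def atz(d,u,v,z):
    w=ray(d,u,v); o=np.asarray(d['origin']); return o+w*(z-o[2])/w[2]
def atd(d,u,v):
    return np.asarray(d['origin'])+ray(d,u,v)*d['depth'][int(v),int(u)]
E
python3 - <<'E'
from h import *
for n in('top','scene'):
    d=snap(n,n+'0'); print(n,d['origin'],d['rotation'],d['vfov'],d['k1'],d['cx'],d['cy'])
s=status.sense(); print(s['t'],s['ee_pos'],s['tcp_rot'],s['opening'],r.grip_depth)
E
```

```text
top [0.4345169  0.14438237 0.91413102] [ 0.07065132 -0.08699362 -1.58451522] 51.6940155680819 -0.01842849895676894 317.94436461815593 243.42011076883387
scene [ 0.2003604  -0.54198941  0.45201862] [ 1.09617815 -0.22894593 -0.40248345] 43.09497692682135 -0.06908399361517939 321.37423566922155 235.26981546818894
0.1 [0.18328302 0.59717358 0.2307049 ] [-4.66002507e-01 -3.10674947e+00  1.80483771e-03] 0.08518618794187485 0.0187
```

View pics/top0.png

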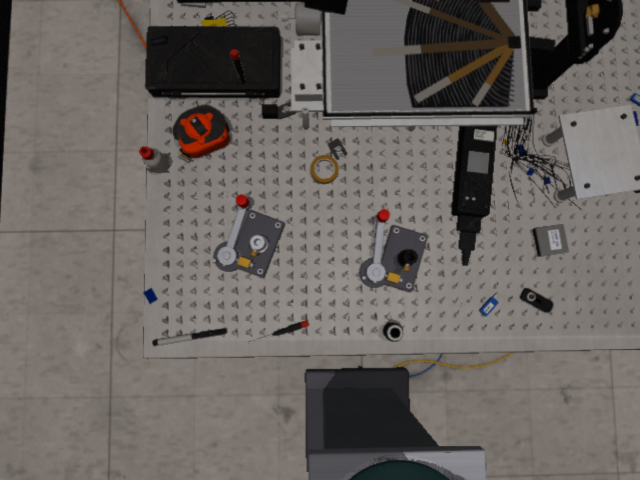

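View pics/scene0.png

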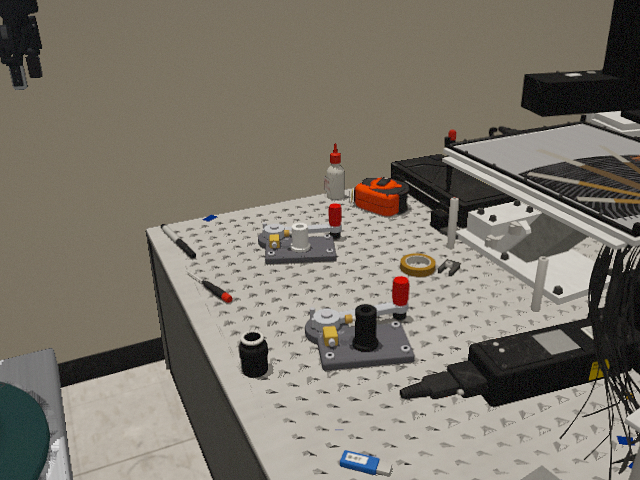

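The top view shows the white stand with its knob at about (242,201), hub at (227,257) and post at (258,243). The black stand's knob is at (383,215) and its hub at (375,271). I'll convert these to positions, with an enlarged crop.

```bash
sed -i "s/^def snap/from scipy.spatial.transform import Rotation as R\ndef snap/; s/d=get_image(n);/d=get_image(n); d['rotation']=R.from_rotvec(d['rotation']).as_matrix();/" h.py
python3 - <<'E'
from h import *
d=pickle.load(open('top0.pkl','rb')); d['rotation']=R.from_rotvec(d['rotation']).as_matrix()
for n,u,v,z in [('wk',242,201,.06),('wh',227,257,.031),('wp',258,243,.05),('bk',383,215,.06),('bh',375,271,.031),('bp',407,258,.062),('tape',202,130,.05),('bottle',147,153,.1),('screwdrv',305,325,.01)]:
    print(n,atz(d,u,v,z).round(3),atd(d,u,v).round(3))
s=pickle.load(open('scene0.pkl','rb')); s['rotation']=R.from_rotvec(s['rotation']).as_matrix()
print('scene wk top',atz(s,335,207,.06).round(3),atd(s,335,215).round(3))
c=d['frame'][180:290,190:300,::-1]; cv2.imwrite('pics/c.png',cv2.resize(c,None,fx=5,fy=5,interpolation=2))
st=status.sense(); print(R.from_rotvec(st['tcp_rot']).as_matrix().round(3))
E
```

```text
wk [0.597 0.266 0.06 ] [0.596 0.266 0.061]
wh [0.501 0.297 0.031] [0.501 0.297 0.033]
wp [0.524 0.24  0.05 ] [0.525 0.242 0.033]
bk [0.568 0.02  0.06 ] [0.568 0.02  0.06 ]
bh [0.472 0.033 0.031] [0.472 0.034 0.033]
bp [ 0.493 -0.019  0.062] [ 0.495 -0.024  0.032]
tape [0.729 0.339 0.05 ] [0.729 0.339 0.05 ]
bottle [0.673 0.42  0.1  ] [0.677 0.425 0.087]
screwdrv [0.378 0.16  0.01 ] [0.378 0.16  0.012]
scene wk top [0.594 0.26  0.06 ] [0.594 0.26  0.046]
[[-0.956  0.293 -0.   ]
 [ 0.293  0.956 -0.001]
 [-0.    -0.001 -1.   ]]
```

View pics/c.png

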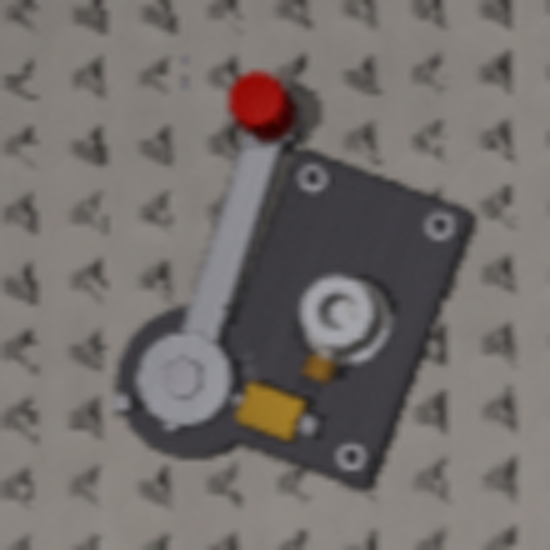

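The crop agrees with the geometry. The knob is at (0.597, 0.266) and the hinge at (0.501, 0.297), 0.101 m apart. The leg is about 0.08 rad open, so the end position is at a world angle of about 1.36. The tool's y axis already lies along the tangent. I'll cage the knob with loosely open fingers and sweep it round. First comes the approach, at height.

```bash
python3 -m jog '-0.5 -0.2 0 0 0 0 1; -1 -0.4 0 0 0 0 1; -1 -0.4 0 0 0 0 1' && python3 -m jog '-0.5 -0.2 0 0 0 0 1; -1 -0.4 0 0 0 0 1; -1 -0.4 0 0 0 0 1' && python3 -m jog '-0.5 -0.2 0 0 0 0 0.5; -1 -0.4 0 0 0 0 0; -1 -0.4 0 0 0 0 0' && python3 -m jog '-0.5 -0.2 0 0 0 0 0; -1 -0.4 0.3 0 0 0 0; -1 -0.4 0.5 0 0 0 0'
```

```text
t: 0.4
ee_pos: [0.2725, 0.5259, 0.2312]
tcp_rot: [0.476, 3.103, -0.002]
contact_force: [0.4, 0.0, -0.7]
opening: 0.0855
finger_force: 0.0
t: 0.7
ee_pos: [0.3561, 0.4579, 0.2312]
tcp_rot: [0.477, 3.103, -0.002]
contact_force: [-0.6, 0.9, 0.7]
opening: 0.0856
finger_force: 0.0
t: 1.0
ee_pos: [0.4395, 0.39, 0.2312]
tcp_rot: [0.477, 3.103, -0.003]
contact_force: [-0.2, -0.3, -0.2]
opening: 0.0442
finger_force: 0.0
t: 1.3
ee_pos: [0.5227, 0.3233, 0.1813]
tcp_rot: [0.474, 3.103, -0.0]
contact_force: [-0.1, 0.4, -0.8]
opening: 0.0431
finger_force: 0.0
```

```bash
python3 -m jog '-0.5 -0.2 0.2 0 0 0 0; -0.93 -0.35 0.5 0 0 0 0; -0.93 -0.35 0.8 0 0 0 0; -0.93 -0.35 0.8 0 0 0 0; -0.93 -0.35 0.8 0 0 0 0' && python3 - <<'E'
from h import *
d=snap('top','top1'); s=snap('scene','scene1')
a=cv2.resize(d['frame'][150:270,170:290,::-1],(400,400)); b=cv2.resize(s['frame'][120:280,240:400,::-1],(400,400))
cv2.imwrite('pics/d1.png',np.hstack([a,b]))
E
```

```text
t: 1.8
ee_pos: [0.5969, 0.2668, 0.1011]
tcp_rot: [-0.466, -3.106, 0.001]
contact_force: [0.4, -0.1, 1.0]
opening: 0.0428
finger_force: 0.0
```

View pics/d1.png

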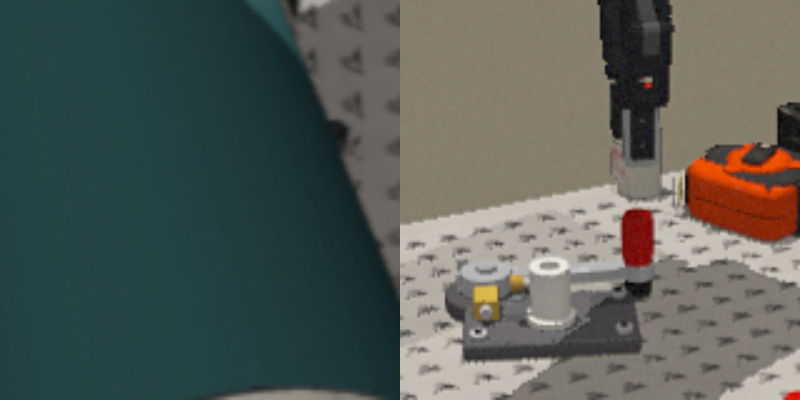

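In the scene crop the fingers at (640,130) stand directly above the knob at (637,240). The top camera is blocked by the arm. I'll go straight down.

```bash
python3 -m jog '0 0 0.2 0 0 0 0; 0 0 0.4 0 0 0 0; 0 0 0.4 0 0 0 0; 0 0 0.5 0 0 0 0; 0 0 0.6 0 0 0 0; 0 0 0.7 0 0 0 0; 0 0 0.7 0 0 0 0' && python3 - <<'E'
from h import *
s=snap('scene','scene2')
cv2.imwrite('pics/d2.png',cv2.resize(s['frame'][140:280,230:400,::-1],None,fx=4,fy=4))
# sweep rows: tool axes from world; cage centre on arc, phi0 -> phi1
H=np.array([.501,.297]); K=np.array([.597,.266]); st=status.sense(); M=R.from_rotvec(st['tcp_rot']).as_matrix(); p=st['ee_pos'][:2]
p0=np.arctan2(*(K-H)[::-1])
for a in range(0,116,6):
    ph=p0+np.radians(a); w=H+.1*np.array([np.cos(ph),np.sin(ph)])-p
    print(a,w.round(3),(M[:2,:2].T@w*10).round(2),round(-a/360,3))
E
```

```text
t: 2.6
ee_pos: [0.5968, 0.2662, 0.03]
tcp_rot: [-0.466, -3.105, 0.002]
contact_force: [0.7, -0.1, -0.2]
opening: 0.0425
finger_force: 0.0
0 [-0.001  0.   ] [ 0.01 -0.  ] 0.0
6 [0.002 0.01 ] [0.01 0.1 ] -0.017
12 [0.003 0.02 ] [0.03 0.21] -0.033
18 [0.004 0.031] [0.05 0.31] -0.05
24 [0.003 0.041] [0.09 0.41] -0.067
30 [0.002 0.052] [0.14 0.5 ] -0.083
36 [-0.001  0.062] [0.19 0.59] -0.1
42 [-0.005  0.072] [0.26 0.67] -0.117
48 [-0.01   0.081] [0.33 0.75] -0.133
54 [-0.015  0.09 ] [0.41 0.81] -0.15
60 [-0.022  0.098] [0.5  0.87] -0.167
66 [-0.029  0.105] [0.59 0.92] -0.183
72 [-0.037  0.112] [0.69 0.96] -0.2
78 [-0.046  0.117] [0.79 0.99] -0.217
84 [-0.056  0.122] [0.89 1.  ] -0.233
90 [-0.065  0.126] [0.99 1.01] -0.25
96 [-0.076  0.129] [1.1  1.01] -0.267
102 [-0.086  0.13 ] [1.2  0.99] -0.283
108 [-0.096  0.131] [1.3  0.97] -0.3
114 [-0.107  0.13 ] [1.4  0.93] -0.317
```

View pics/d2.png

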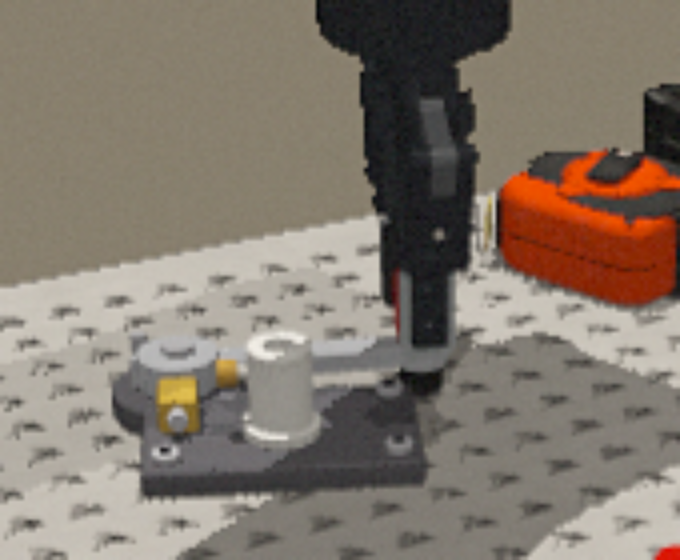

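The fingers straddle the knob (crop around (425,310)): red shows just left of the near finger, which stands over the leg's end. Now I'll sweep along the arc, first to 60°.

```bash
python3 -m jog '0.01 0.1 0 0 0 -0.017 0; 0.03 0.2 0 0 0 -0.033 0; 0.05 0.31 0 0 0 -0.05 0; 0.09 0.41 0 0 0 -0.067 0; 0.14 0.5 0 0 0 -0.083 0; 0.19 0.59 0 0 0 -0.1 0; 0.26 0.67 0 0 0 -0.117 0; 0.33 0.75 0 0 0 -0.133 0; 0.41 0.81 0 0 0 -0.15 0; 0.5 0.87 0 0 0 -0.167 0; 0.5 0.87 0 0 0 -0.167 0; 0.5 0.87 0 0 0 -0.167 0' && python3 - <<'E'
from h import *
s=snap('scene','scene3')
cv2.imwrite('pics/d3.png',cv2.resize(s['frame'][140:280,230:400,::-1],None,fx=4,fy=4))
H=np.array([.501,.297]); K=np.array([.597,.266]); st=status.sense(); M=R.from_rotvec(st['tcp_rot']).as_matrix(); p=st['ee_pos'][:2]
p0=np.arctan2(*(K-H)[::-1]); print(M.round(3)[:2])
for a in range(60,116,5):
    ph=p0+np.radians(a); w=H+.1*np.array([np.cos(ph),np.sin(ph)])-p
    print(a,w.round(3),(M[:2,:2].T@w*10).round(2),round(-(a-60)/360,3))
E
```

```text
t: 3.85
ee_pos: [0.5756, 0.3639, 0.0316]
tcp_rot: [-1.148, 2.924, -0.0]
contact_force: [-0.5, -0.9, 0.1]
opening: 0.0424
finger_force: 0.0
[[-0.733 -0.68   0.   ]
 [-0.68   0.733 -0.   ]]
60 [-0.001  0.   ] [0.   0.01] 0.0
65 [-0.007  0.007] [0.   0.09] -0.014
70 [-0.013  0.012] [0.01 0.18] -0.028
75 [-0.02   0.017] [0.03 0.27] -0.042
80 [-0.028  0.022] [0.06 0.35] -0.056
85 [-0.036  0.026] [0.09 0.43] -0.069
90 [-0.044  0.029] [0.13 0.51] -0.083
95 [-0.052  0.031] [0.17 0.58] -0.097
100 [-0.061  0.032] [0.23 0.65] -0.111
105 [-0.07   0.033] [0.28 0.72] -0.125
110 [-0.078  0.033] [0.35 0.78] -0.139
115 [-0.087  0.033] [0.42 0.83] -0.153
```

View pics/d3.png

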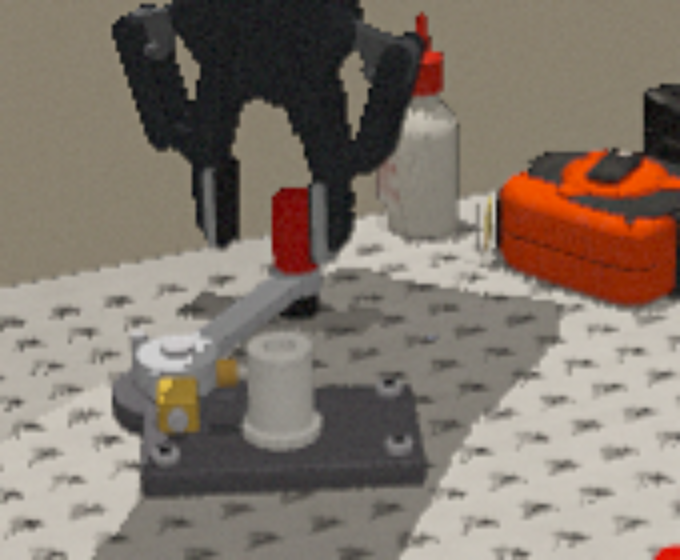

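The rear finger at (335,220) pushes the knob from behind, with clear space ahead of it, and the leg is about 60° out. I'll carry on past the crest.

```bash
python3 -m jog '0 0.09 0 0 0 -0.014 0; 0.01 0.18 0 0 0 -0.028 0; 0.03 0.27 0 0 0 -0.042 0; 0.06 0.35 0 0 0 -0.056 0; 0.09 0.43 0 0 0 -0.069 0; 0.13 0.51 0 0 0 -0.083 0; 0.13 0.51 0 0 0 -0.083 0' && python3 -m jog '0.01 0.08 0 0 0 -0.014 0; 0.02 0.13 0 0 0 -0.022 0; 0.03 0.17 0 0 0 -0.028 0; 0.03 0.17 0 0 0 -0.028 0; 0.03 0.17 0 0 0 -0.028 0' && python3 - <<'E'
from h import *
s=snap('scene','scene4')
cv2.imwrite('pics/d4.png',cv2.resize(s['frame'][140:280,230:400,::-1],None,fx=4,fy=4))
E
```

```text
t: 4.6
ee_pos: [0.5305, 0.3926, 0.0314]
tcp_rot: [1.867, -2.526, -0.0]
contact_force: [-0.5, -0.2, -0.7]
opening: 0.0425
finger_force: 0.0
t: 5.1
ee_pos: [0.5143, 0.3944, 0.0313]
tcp_rot: [-2.078, 2.356, -0.0]
contact_force: [-0.3, 0.3, 0.3]
opening: 0.0427
finger_force: 0.0
```

View pics/d4.png

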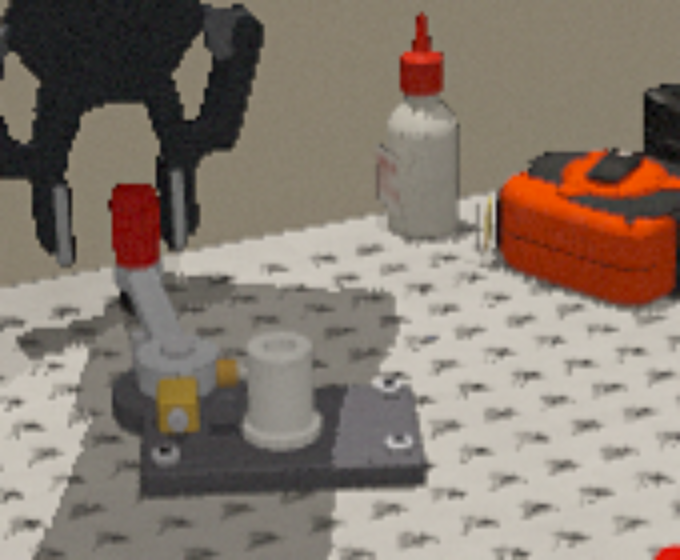

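The knob at (135,225) now stands clear ahead of the pushing finger at (178,210), so it has snapped on. I'll lift straight off, back away and check the angle.

```bash
python3 -m jog '0 0 -0.2 0 0 0 0; 0 0 -0.5 0 0 0 0; 0 0 -1 0 0 0 0; 0 0 -1 0 0 0 0; 0 0 -1 0 0 0 0' && python3 -m jog '0.2 0.4 -0.4 0 0 0 0; 0.4 0.8 -0.8 0 0 0 0; 0.5 1 -0.8 0 0 0 0;0.5 1 -0.8 0 0 0 0;0.5 1 -0.8 0 0 0 0' && python3 -m jog '0.2 0.4 0 0 0 0 0; 0.4 0.8 0 0 0 0 0; 0.5 1 0 0 0 0 0;0.5 1 0 0 0 0 0;0.5 1 0 0 0 0 0' && python3 - <<'E'
from h import *
d=snap('top','top5'); s=snap('scene','scene5')
for n,m in(('top',d),('scene',s)):
    h=cv2.cvtColor(m['frame'],cv2.COLOR_RGB2HSV); k=(((h[...,0]<6)|(h[...,0]>174))&(h[...,1]>200)&(h[...,2]>90)).astype(np.uint8)
    _,_,st,c=cv2.connectedComponentsWithStats(k)
    for a,b in zip(st[1:],c[1:]):
        if a[4]>40: print(n,b.round(1),a[4],atz(m,*b,.0425 if n=='scene' else .055).round(3))
a=cv2.resize(d['frame'][170:300,170:300,::-1],(400,400)); b=cv2.resize(s['frame'][140:300,240:400,::-1],(400,400))
cv2.imwrite('pics/d5.png',np.hstack([a,b]))
E
```

```text
t: 5.65
ee_pos: [0.5145, 0.3949, 0.1324]
tcp_rot: [-2.079, 2.353, -0.001]
contact_force: [-0.1, -0.1, 0.2]
opening: 0.0425
finger_force: 0.0
t: 6.15
ee_pos: [0.4083, 0.3569, 0.211]
tcp_rot: [2.081, -2.353, 0.001]
contact_force: [0.7, -0.4, -0.1]
opening: 0.0428
finger_force: 0.0
t: 6.65
ee_pos: [0.3038, 0.3199, 0.2108]
tcp_rot: [2.081, -2.353, -0.0]
contact_force: [-0.6, -1.6, -1.3]
opening: 0.0426
finger_force: 0.0
top [145.4 152.1] 68 [0.688 0.438 0.055]
top [383.5 214.6] 82 [0.57  0.019 0.055]
top [167.2 243.8] 93 [0.524 0.397 0.055]
scene [452.2 134.4] 51 [1.031 0.542 0.042]
scene [334.7 155.7] 115 [0.728 0.533 0.042]
scene [263.1 195.5] 216 [0.522 0.399 0.042]
scene [400.1 290.5] 400 [0.568 0.02  0.042]
scene [226.4 297.2] 67 [0.363 0.105 0.042]
```

View pics/d5.png

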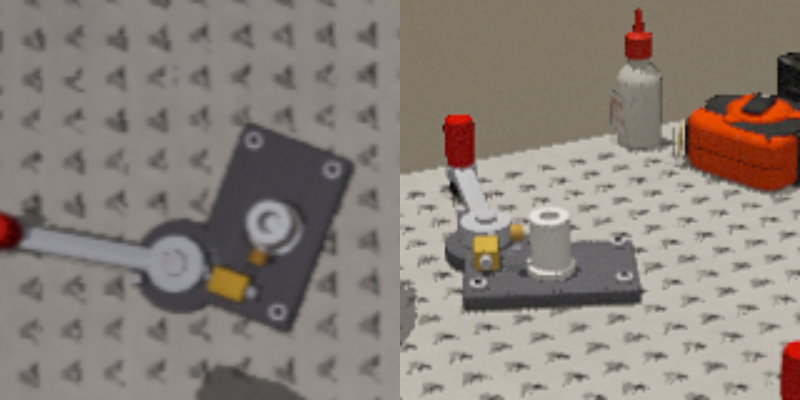

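The leg is out at a world angle of 1.356, a swing of 1.67 rad from its start at about 0.08, so it is at 1.75, the stop. The knob is within 3 mm of the predicted spot, and the black knob hasn't moved. The arm is clear.

```bash
python3 -c "
from station import order; print(order.close_job())"
```

```text
the job is handed in; nothing more can be done
None
```

The white stand's leg is swung out to its end stop at about 1.75 rad (measured by camera) and released; the black stand's leg is untouched, and the job was handed in with about 6.7 s on the robot's clock.

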